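# Load the block under the spring flap of the marking nest

## Task

Press the red pedal bar down with one fingertip so that the yellow spring flap lifts, and, keeping it open, push the bare aluminium block along its channel with the other fingertip, under the flap, until it is fully home against the black end stop. Only then let the pedal go, so that the flap closes onto the block, and end clear of everything. Do not pick the block up, and leave everything else where it is, including the two sockets beside the nest's deck.

Things in the scene. Friction and masses are not known exactly. Their poses are not given: they have to be found in the camera images.
- nest: Marking nest, fixed: green base plate 265 x 205 x 8 mm. Frame: origin at bench height, z up; x runs along the channel, the way the block is pushed; x = 0 is the front edge of the yellow flap, y = 0 the hinge line, +y the channel side. A dark deck (x -157 to 87, y 8 to 78 mm) has its top 30 mm above the bench. Two sockets stand on the base plate beside it (y 94 to 139 mm).
- channel (a point): Middle of the channel floor at the flap's front edge: (0, 45, 30) mm in the nest's frame. The straight channel is 39 mm wide (y 25.5 to 64.5 mm), between two aluminium rails 6 mm high and 6 mm thick on the deck.
- nest_stop (a point): Centre of the black end stop's face (39 mm wide, 18 high): (50, 45, 39) mm in the nest's frame. The block is home when its leading end touches this face; its centre is then at x = 10 mm, its trailing end 30 mm in front of the flap.
- marker (a point): Top of the blue marking head on its post, in the far corner of the base plate: (78, 115, 143) mm in the nest's frame, head 34 x 34 mm. A thin pen slants from it to (66, 75, 75) mm. Keep clear.
- flap (a joint): Angle of the see-saw flap, rad: 0 shut, grows as it opens, stop at 0.95. Axis along the nest's x at y = 0, 44 mm above the bench, with brackets 12 x 14 mm at x -115 and 48 mm, no higher than the axis. A spring shuts it: about 0.07 Nm shut, 0.16 Nm at 0.75 rad, 6 to 9 N on the pedal. The block fits under from 0.48 rad; aim for 0.55 to 0.85. Released, it rests on the block at 0.41 to 0.47.
- flap_edge (a point): On the yellow flap: middle of the underside of its front edge. The flap is a 5 mm plate over x 0 to 40, y 0 to 72 mm (nest's frame), level when shut, its underside 10 mm above the deck, so that it bars the 22 mm high block. Fully open its outer edge is about 105 mm above the bench.
- pedal (a point): Middle of the red pedal's top face: shut, at (-82, -22, 53) mm in the nest's frame. A bar on the flap's other side (-y): x -152 to -12 mm, 6 to 42 mm from the hinge, 4 mm thick, sloping up from the hinge by 0.3 rad when shut. Pressing it down lifts the flap.
- pedal_press (a point): On the pedal, 25 mm from the hinge. A finger about 14 mm thick centred here (y = -25 mm), its tip 12 mm above deck level, opens the flap by about 0.5 rad; 8 to 9 mm above it, about 0.7 rad. So two fingertips level with each other, one here and one in the channel, both in front of the flap (x below 0), can press and push at once; the pressing tip slides along the pedal.
- block_center (a point): Centre of the loose bare aluminium block, 80 mm long (its x, along the channel) x 34 wide x 22 high, about 0.16 kg, two dark bolt holes in its top. It lies on the deck in the channel, 10 to 40 mm in front of the flap.
- socket_big: Bystander: steel socket, 28 mm wide, 36 high, standing on the base plate beside the deck. Origin: centre of its underside.
- socket_small: Bystander: steel socket, 22 mm wide, 30 high, standing on the base plate beside the deck. Origin: centre of its underside.
- bolt: Bystander: brass bolt on its head, 59 mm high. Origin: centre of its underside.
- painted_block: Bystander: a blue painted block of the same size, lying on the bench; it is not to be used. Origin: centre of its underside.
- sleeve: Bystander: black rubber sleeve, 110 mm wide, 100 high. Origin: centre of its underside.
- cup: Bystander: steel cup, 84 mm wide, 85 high. Origin: centre of its underside.
- screwdriver: Bystander: screwdriver with an orange handle, lying on the bench.
Mind the look-alikes: they are no part of the job. Of the things shaped like the part that bears block_center, the aluminium one is meant.

How it is judged:
By the outcome, as a careful person would: the job done as asked, in the order asked, and still so for the second after the job is handed in, with the robot touching nothing.
It also fails if it takes over 38 s, if anything falls off the work surface, if the arm or the gripper's body presses on something with over 40 N, if the wrist force passes 120 N, or if a joint passes its speed limit or range.

## Robot

A 7-joint arm with a two-finger parallel gripper is mounted at the origin on the work surface. World frame = base frame: x ahead of the robot, y to its left, z up, the work surface at z = 0. Lengths are in m, angles in rad, forces in N, time in s.
With the tool pointing down it reaches from about 0.425 to 0.875 m from the base axis. Payload 8.4 kg.
Tool frame: the origin (TCP) lies between the finger pads; the fingertips stand 14 mm ahead of it and the grasp point (between the pads) lies 5 mm behind it; z points along the fingers, y is the line along which they close (so a half turn about z gives the same grasp; the last joint's range is limited). The gripper opens to 85 mm and grips with 20 to 120 N. Pads are 22 mm wide; open, the fingers measure 114 mm over their backs; the gripper's body (76 mm by 85 mm) begins 54 mm behind the grasp point. The pads swing forward as they close: fully open they stand 13 mm farther back than shut.
Start: joints at [-1.411, 0.333, 0.04, 1.465, -0.013, 1.343, -0.059], TCP at [0.166, 0.628, 0.245] pointing down, gripper open.
Joint ranges: [-2.58, 2.58], [-0.38, 2.09], [-1.3, 1.39], [0.25, 2.4], [-1.5, 4.64], [0.08, 2.09], [-2.65, 2.65]. Speed limits (rad/s): [2.22, 2.22, 2.79, 2.79, 3.14, 3.14, 3.14].

## Interface

Orientations are given as a unit quaternion [x, y, z, w].
In Python, from plant import ctrl, vision gives the robot as it stands.
- The arm moves only by the shell command python3 -m inch 'ROWS' [OPENING] [FORCE]. ROWS is text: rows parted by semicolons, each of 6 numbers parted by spaces: the shift along the world's x, y, z in m, then the turn, a rotation vector about the world's x, y, z in degrees. In form: dx dy dz wx wy wz; .... A call has exactly 10 rows; each row is the pose to reach, as a shift and turn from the pose commanded when the call began; what a row does not reach only later rows make up. A row lasts 1/12 s, in which the tool goes at most 41.7 mm and 7.16 degrees, less where a joint would pass 70% of its speed; a pose out of reach is approached as far as the arm can. A call with a gripper value outside its range is refused whole. OPENING is the opening, from 0 (shut) to 1 (fully open), set as the call begins (- or left out, the last holds). The fingers move at their own pace and stop on an object; FORCE is the grip in N (left out, the last holds). Time passes only in rows, so rows that repeat a pose let the fingers close, or fill a call up. It gives the time, the measured TCP pose, the force, the opening and the grip force at its end, in the units of the state.
- ctrl.get_obs(): the state, without advancing time (a new reading comes with each control period).
- vision.read_camera(name): name is "side" or "top" or "wrist"; returns the picture (400x640x3 uint8, red, green, blue); there is no depth.
- vision.calibration(name): a dict with "fx", "fy", "cx", "cy" (pixels), "k1" (the pictures are not rectified: a ray, as slopes to the right and down, at radius r is drawn at 1 + k1 r^2 times it, then the intrinsics apply), "world_from_camera" (4x4, takes a point from camera to world coordinates); the wrist camera has in their place "hand_eye" (4x4, takes a point from camera to tool coordinates, whose origin is the TCP and whose axes are the flange's). Camera axes: x right, y up, looking along -z (the intrinsics and any distortion apply to the point x, -y, -z); pixel columns grow to the right and rows downward; lengths in m; the calibration is good to about 2 mm. A picture is of the moment at which its call begins: read the wrist's pose just before it. calibration takes no time and is no camera call.
- ctrl.sign_off(): hands the job in; it is judged then, once.
The state is a dict: "time_s": time; "joint_positions": joint angles; "qd": joint speeds; "effort": joint torques, N m; "position": TCP position; "eef_rot": TCP orientation; "force": force on the tool from outside, world axes, zero at the start; "torque": the same for the moment, N m; "grip_width": finger opening in m; "finger_force": force on a finger pad.
Only numpy, scipy, OpenCV 4.12 (cv2) and the standard library are available. Lean on these libraries where they do the work, as an engineer would, in place of code of your own. Each camera call takes 0.05 s, during which the arm holds its last target. There are 200 camera calls.

## Working session

There is one attempt and no reset: what is moved stays moved. The work goes in short steps, Python scripts to look and compute and a shell command to move; the robot and the scene stay as the last step left them, time stands still between calls to the robot, and variables do not carry over. Pictures are saved under pics/ and viewed, at most 10 in all, crops included, and the job is handed in when it is done.

```bash
mkdir -p pics
python3 - <<'E'
from plant import ctrl, vision
import cv2
o=ctrl.get_obs();print({k:o[k] for k in('time_s','position','eef_rot','force','grip_width')})
for n in('top','side'):
    cv2.imwrite(f'pics/{n}0.png',vision.read_camera(n)[:,:,::-1]);print(n,vision.calibration(n))
print(vision.calibration('wrist'))
E
```

```text
{'time_s': 0.0, 'position': array([0.16628722, 0.62793254, 0.2444384 ]), 'eef_rot': array([ 1.29058988e-01,  9.91636605e-01, -7.87022949e-04, -3.83981428e-05]), 'force': array([-0.41360636,  0.22485527,  1.17311821]), 'grip_width': 0.08552634041706189}
top {'fx': 380.9307872021163, 'fy': 380.9307872021163, 'cx': 315.9354902902763, 'cy': 196.7031442004849, 'k1': 0.009787329456476871, 'world_from_camera': array([[-0.00711008,  0.99544422, -0.09508024,  0.43627882],
       [-0.99996471, -0.00750337, -0.00377951, -0.01390713],
       [-0.00447572,  0.09505001,  0.99546244,  1.14695551],
       [ 0.        ,  0.        ,  0.        ,  1.        ]])}
side {'fx': 365.06394167780763, 'fy': 365.06394167780763, 'cx': 321.68434292427014, 'cy': 197.10466630403752, 'k1': -0.04238896082240698, 'world_from_camera': array([[ 0.84587781,  0.34305401, -0.40841729,  0.09004871],
       [-0.53336894,  0.53990103, -0.6511716 , -0.76495956],
       [-0.00288211,  0.7686487 ,  0.63966465,  0.81210579],
       [ 0.        ,  0.        ,  0.        ,  1.        ]])}
{'fx': 336.9752311407099, 'fy': 336.9752311407099, 'cx': 319.2905900186548, 'cy': 198.00505977118786, 'k1': -0.0720783122717938, 'hand_eye': array([[ 8.32952623e-04,  9.66022621e-01,  2.58456189e-01,
         6.59397840e-02],
       [ 9.99999591e-01, -8.95656339e-04,  1.24864494e-04,
        -1.50354030e-03],
       [ 3.52109849e-04,  2.58455979e-01, -9.66022972e-01,
        -1.30256533e-01],
       [ 0.00000000e+00,  0.00000000e+00,  0.00000000e+00,
         1.00000000e+00]])}
```

View pics/top0.png

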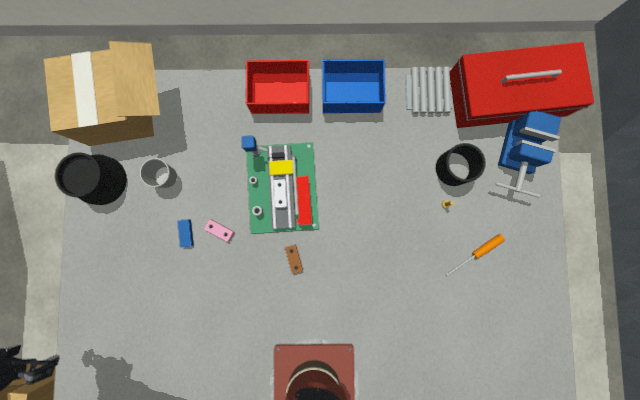

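View pics/side0.png

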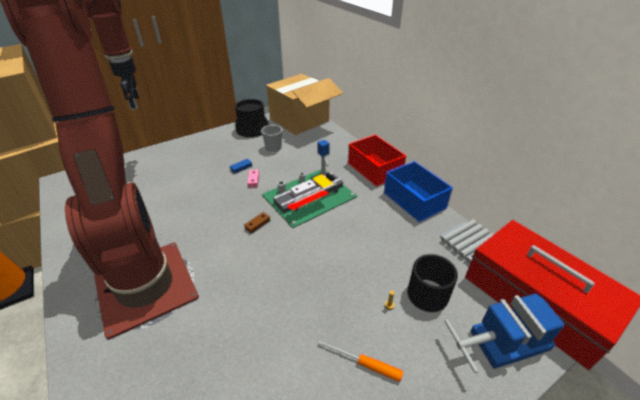

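Top view: nest's green plate is at about (247-318, 143-235), with the channel running up the image (+x), the yellow flap at (281,168), the red pedal at (304,200) and the aluminium block in the channel at (280,194). The look-alikes are blue (185,233), pink (219,231) and brown (294,259), all lying on the bench. The bare aluminium block in the channel is the one that fits, so I'll confirm it in a crop.

Run:
```python
import cv2
a=cv2.imread('pics/top0.png')[130:245,235:330]
cv2.imwrite('pics/crop0.png',cv2.resize(a,None,fx=5,fy=5,interpolation=cv2.INTER_CUBIC))
```

```text
(no output)
```

View pics/crop0.png

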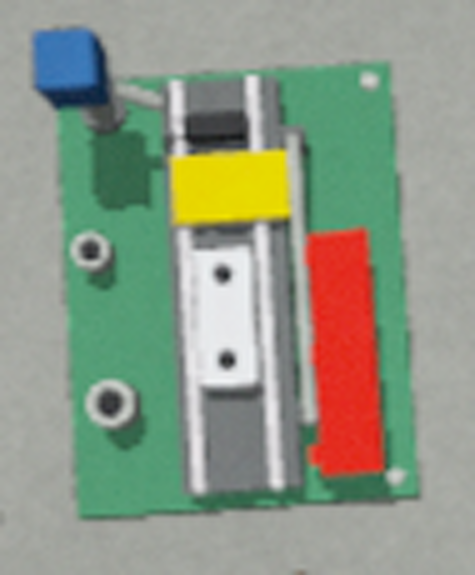

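The crop confirms the bare aluminium block with two dark holes in the channel: trailing end at crop y≈386, leading end ≈250, centre ≈(225,318). The flap's front edge is at (177,224)-(291,216). Next I fit the nest pose.

```bash
cat > h.py <<'E'
import numpy as np, cv2
from plant import ctrl, vision
from scipy.spatial.transform import Rotation as R
def proj(P,c,T):
    q=(np.atleast_2d(P)-T[:3,3])@T[:3,:3]; s=np.c_[q[:,0],-q[:,1]]/-q[:,2:]
    s=s*(1+c['k1']*(s**2).sum(1,keepdims=True)); return s*[c['fx'],c['fy']]+[c['cx'],c['cy']]
def n2w(p,P):
    c,s=np.cos(p[2]),np.sin(p[2]); P=np.atleast_2d(P)/1e3
    return np.c_[p[0]+c*P[:,0]-s*P[:,1],p[1]+s*P[:,0]+c*P[:,1],P[:,2]]
def wristT(o):
    T=np.eye(4);T[:3,:3]=R.from_quat(o['eef_rot']).as_matrix();T[:3,3]=o['position'];return T@vision.calibration('wrist')['hand_eye']
E
python3 - <<'E'
from h import *
from scipy.optimize import least_squares as ls
c=vision.calibration('top');T=c['world_from_camera']
N=[[0,72,45],[0,0,45],[40,72,45],[40,0,45],[-152,-41,58],[-12,-41,58],[-12,-6,48],[-157,70.5,36],[-157,19.5,36],[87,70.5,36],[87,19.5,36]]
I=np.array([[177,224],[291,216],[170,158],[288,150],[384,471],[368,230],[307,236],[192,493],[285,488],[169,80],[260,76]])/5+[235,130]-.4
r=ls(lambda p:(proj(n2w(p,N),c,T)-I).ravel(),[.6,.05,.05],loss='soft_l1')
p=r.x;print(p,np.degrees(p[2]),r.fun.reshape(-1,2).round(1).tolist())
np.save('nest.npy',p)
b=ls(lambda q:(proj(n2w(p,[[q[0],q[1],52]]),c,T)-(np.array([[225,317]])/5+[235,130]-.4)).ravel(),[-70,45]).x
print('block',b)
o=ctrl.get_obs();Rm=R.from_quat(o['eef_rot']).as_matrix()
print('turn',np.degrees(p[2])+90-np.degrees(np.arctan2(Rm[1,1],Rm[0,1])))
for q in([b[0]-40-16,10,160],[-41,10,52]):print(n2w(p,[q]),n2w(p,[q])-o['position'])
E
```

```text
[0.61198378 0.05412385 0.06087929] 3.4881263488080316 [[-0.6, 0.2], [1.1, 0.1], [-0.0, -0.1], [0.9, -0.2], [-0.1, -0.0], [-0.1, -0.3], [0.2, -0.2], [0.3, 0.1], [-0.8, -0.1], [0.2, 0.4], [-0.9, 0.1]]
block [-56.96403478  44.64909023]
turn 18.316849526747177
[[0.49862061 0.0572324  0.16      ]] [[ 0.33237487 -0.57073694 -0.08453825]]
[[0.57045132 0.06161082 0.052     ]] [[ 0.40420559 -0.56635853 -0.19253825]]
```

```bash
python3 -m inch '0.017 -0.029 0 0 0 1; 0.034 -0.058 0 0 0 2; 0.051 -0.087 0 0 0 4; 0.068 -0.116 0 0 0 6; 0.085 -0.145 0 0 0 8; 0.102 -0.174 0 0 0 10; 0.119 -0.203 0 0 0 12; 0.136 -0.232 0 0 0 14; 0.153 -0.261 0 0 0 16; 0.166 -0.285 0 0 0 18.3' 0.65 20
python3 -m inch '0.017 -0.029 0 0 0 0; 0.034 -0.058 0 0 0 0; 0.051 -0.087 0 0 0 0; 0.068 -0.116 0 0 0 0; 0.085 -0.145 0 0 0 0; 0.102 -0.174 0 0 0 0; 0.119 -0.203 0 0 0 0; 0.136 -0.232 -0.02 0 0 0; 0.153 -0.261 -0.04 0 0 0; 0.166 -0.286 -0.055 0 0 0'
python3 - <<'E'
from h import *
o=ctrl.get_obs();print(o['time_s'],o['position'],o['grip_width'],o['force'])
im=vision.read_camera('wrist')[:,:,::-1].copy();c=vision.calibration('wrist');T=wristT(o);p=np.load('nest.npy')
cv2.imwrite('pics/w1raw.png',im)
for P in([0,72,45],[0,0,45],[-152,-41,58],[-12,-41,58],[-157,70.5,36],[-157,19.5,36],[-97,28,52],[-97,62,52],[-17,28,52],[-17,62,52]):
    u=proj(n2w(p,[P]),c,T)[0];print(P,u.round())
    cv2.drawMarker(im,tuple(int(v) for v in u.round()),(255,0,255),0,9)
cv2.imwrite('pics/w1.png',im)
E
```

```text
time_s: 0.93
position: [0.3335, 0.3408, 0.2451]
eef_rot: [-0.03, 1.0, -0.0, -0.0]
force: [0.0, -0.5, -0.4]
grip_width: 0.0555
finger_force: 0.0
time_s: 1.77
position: [0.4988, 0.0549, 0.1892]
eef_rot: [-0.03, 1.0, -0.0, 0.0]
force: [-0.2, 1.2, 0.1]
grip_width: 0.0552
finger_force: 0.0
1.7667 [0.49880102 0.05494614 0.18916679] 0.05524186167523142 [-0.19197785  1.22291091  0.09405456]
[0, 72, 45] [390. 307.]
[0, 0, 45] [312. 308.]
[-152, -41, 58] [258. 145.]
[-12, -41, 58] [266. 304.]
[-157, 70.5, 36] [396. 136.]
[-157, 19.5, 36] [335. 136.]
[-97, 28, 52] [345. 211.]
[-97, 62, 52] [386. 210.]
[-17, 28, 52] [343. 296.]
[-17, 62, 52] [381. 296.]
```

View pics/w1.png

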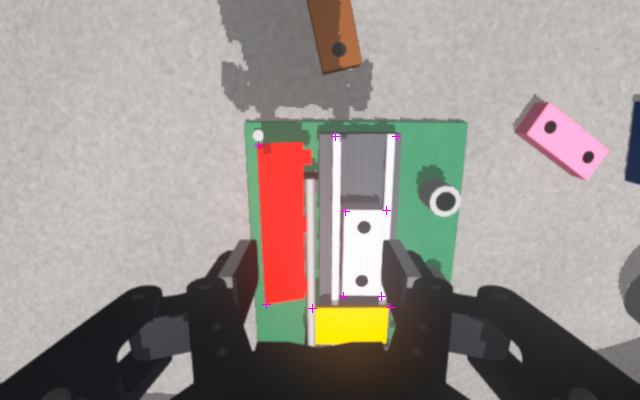

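Run:
```python
from h import *
c=vision.calibration('wrist');H=c['hand_eye']
for z in (-.001,.004,.009,.014):print(z,proj([[.011,.0276,z],[.011,-.0276,z],[.011,.042,z],[-.011,.0276,z]],c,H).round().tolist())
im=cv2.imread('pics/w1raw.png')[200:350,190:440]
cv2.imwrite('pics/w1c.png',cv2.resize(im,None,fx=3,fy=3,interpolation=cv2.INTER_CUBIC))
```

```text
-0.001 [[389.0, 247.0], [256.0, 246.0], [423.0, 246.0], [386.0, 293.0]]
0.004 [[386.0, 242.0], [258.0, 242.0], [420.0, 242.0], [384.0, 288.0]]
0.009 [[384.0, 238.0], [260.0, 237.0], [416.0, 237.0], [382.0, 282.0]]
0.014 [[382.0, 234.0], [262.0, 233.0], [413.0, 233.0], [380.0, 277.0]]
```

View pics/w1c.png

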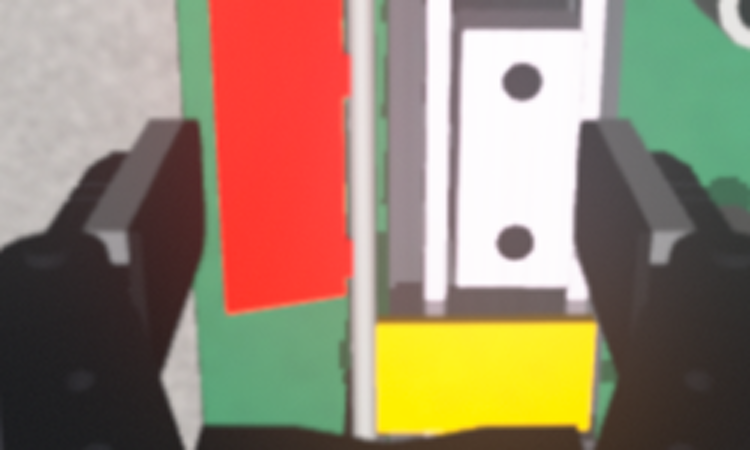

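The tips at this opening stand about 6 mm ahead of the TCP, and the pad is about 6 mm thick. I'll open to 0.75 so the pad centres are about 70 mm apart, then descend part way.

```bash
python3 -m inch '-0.002 0.0023 -0.01 0 0 0; -0.002 0.0023 -0.03 0 0 0; -0.002 0.0023 -0.05 0 0 0; -0.002 0.0023 -0.07 0 0 0; -0.002 0.0023 -0.09 0 0 0; -0.002 0.0023 -0.105 0 0 0; -0.002 0.0023 -0.115 0 0 0; -0.002 0.0023 -0.12 0 0 0; -0.002 0.0023 -0.12 0 0 0; -0.002 0.0023 -0.12 0 0 0' 0.75
python3 - <<'E'
from h import *
o=ctrl.get_obs();print(o['position'],o['grip_width'],o['eef_rot'])
p=np.load('nest.npy');c,s=np.cos(p[2]),np.sin(p[2]);d=o['position'][:2]-p[:2];print('tcp nest',1e3*(c*d[0]+s*d[1]),1e3*(c*d[1]-s*d[0]))
im=vision.read_camera('wrist')[:,:,::-1].copy()
cv2.imwrite('pics/w2.png',im)
C=vision.calibration('wrist');g=o['grip_width']/2
print(proj([[.011,g,.005],[.011,-g,.005]],C,C['hand_eye']),proj(n2w(p,[[-97,28,52],[-97,62,52],[-97,45,30]]),C,wristT(o)))
E
```

```text
time_s: 2.65
position: [0.4966, 0.0599, 0.0707]
eef_rot: [-0.03, 1.0, 0.0, 0.0]
force: [0.4, -0.8, 0.9]
grip_width: 0.0639
finger_force: 0.0
[0.49656171 0.05992227 0.07072335] 0.06394555616754435 [-3.04114409e-02  9.99537451e-01  4.05312851e-05  1.64312988e-04]
tcp nest -114.85546165539571 12.810152273574305
[[396.03014282 240.97983844]
 [248.09465963 240.86798854]] [[352.4115051  284.74579742]
 [420.56766441 284.28360657]
 [379.15497824 264.73533035]]
```

View pics/w2.png

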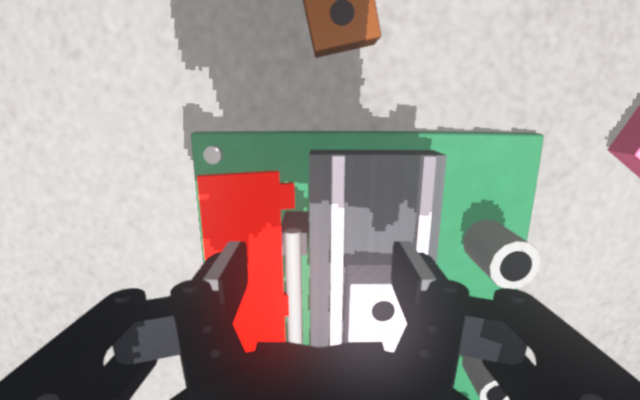

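The view shows the right fingertip (393-413, 241) over the channel behind the block's trailing edge (row 284), and the left tip over the pedal. The scene sits about 2 mm further to -y than I fitted, so I correct dy by -4 mm and press.

```bash
python3 -m inch '0 -0.004 0 0 0 0; 0 -0.004 -0.004 0 0 0; 0 -0.004 -0.008 0 0 0; 0 -0.004 -0.012 0 0 0; 0 -0.004 -0.016 0 0 0; 0 -0.004 -0.020 0 0 0; 0 -0.004 -0.023 0 0 0; 0 -0.004 -0.026 0 0 0; 0 -0.004 -0.026 0 0 0; 0 -0.004 -0.026 0 0 0'
python3 - <<'E'
from h import *
o=ctrl.get_obs();print(o['position'],o['force'],o['torque'])
p=np.load('nest.npy');c,s=np.cos(p[2]),np.sin(p[2]);d=o['position'][:2]-p[:2];print('tcp nest',1e3*(c*d[0]+s*d[1]),1e3*(c*d[1]-s*d[0]))
im=vision.read_camera('side')[:,:,::-1]
a=cv2.resize(im[150:230,250:370],None,fx=6,fy=6,interpolation=cv2.INTER_CUBIC);cv2.imwrite('pics/s2.png',a)
C=vision.calibration('side')
for t in(0,.5,.7,.9):
    n=np.array([[x,y*np.cos(t)-1*np.sin(t),44+y*np.sin(t)+1*np.cos(t)] for x,y in((0,72),(40,72),(0,0),(40,0))])
    print(t,((proj(n2w(p,n),C,C['world_from_camera'])-[250,150])*6).round().tolist())
E
```

```text
time_s: 3.53
position: [0.4967, 0.056, 0.0443]
eef_rot: [-0.03, 1.0, 0.0, 0.0]
force: [0.1, -0.5, 6.5]
grip_width: 0.064
finger_force: 3.1
[0.49671301 0.05598312 0.04427657] [ 0.0733629  -0.50449401  6.53038037] [-0.28591321 -0.01163369  0.0036591 ]
tcp nest -114.94410286550668 8.86909254465024
0 [[370.0, 165.0], [426.0, 141.0], [442.0, 227.0], [499.0, 201.0]]
0.5 [[378.0, 125.0], [435.0, 101.0], [443.0, 227.0], [499.0, 202.0]]
0.7 [[386.0, 115.0], [443.0, 91.0], [443.0, 228.0], [499.0, 202.0]]
0.9 [[396.0, 109.0], [454.0, 85.0], [443.0, 228.0], [500.0, 202.0]]
```

View pics/s2.png

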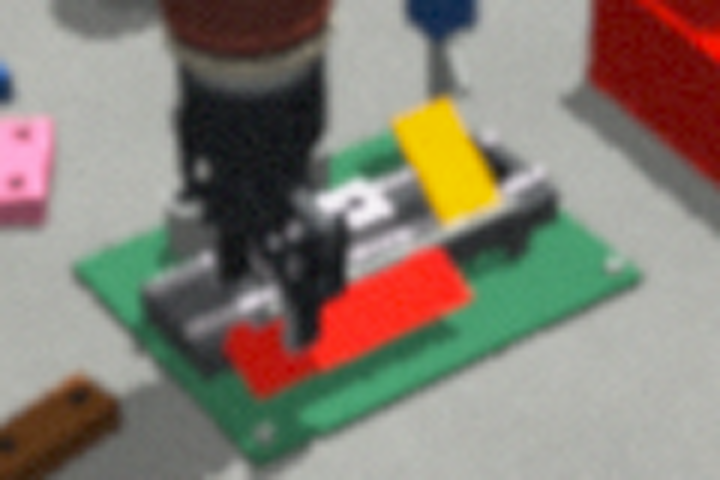

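The flap is up at about 0.6 rad by eye, and 6.5 N agrees. I press 1.5 mm deeper and start pushing.

```bash
python3 -m inch '0 0 -0.0015 0 0 0; 0.004 0.0002 -0.0015 0 0 0; 0.010 0.0006 -0.0015 0 0 0; 0.016 0.001 -0.0015 0 0 0; 0.022 0.0013 -0.0015 0 0 0; 0.028 0.0017 -0.0015 0 0 0; 0.033 0.002 -0.0015 0 0 0; 0.037 0.0023 -0.0015 0 0 0; 0.040 0.0024 -0.0015 0 0 0; 0.040 0.0024 -0.0015 0 0 0'
python3 -m inch '0.003 0.0002 0 0 0 0; 0.007 0.0004 0 0 0 0; 0.011 0.0007 0 0 0 0; 0.015 0.0009 0 0 0 0; 0.019 0.0012 0 0 0 0; 0.022 0.0013 0 0 0 0; 0.025 0.0015 0 0 0 0; 0.028 0.0017 0 0 0 0; 0.028 0.0017 0 0 0 0; 0.028 0.0017 0 0 0 0'
python3 - <<'E'
from h import *
o=ctrl.get_obs();print(o['position'],o['force'],o['torque'])
p=np.load('nest.npy');c,s=np.cos(p[2]),np.sin(p[2]);d=o['position'][:2]-p[:2];print('tcp nest',1e3*(c*d[0]+s*d[1]),1e3*(c*d[1]-s*d[0]))
im=vision.read_camera('side')[:,:,::-1]
a=cv2.resize(im[150:230,250:370],None,fx=6,fy=6,interpolation=cv2.INTER_CUBIC);cv2.imwrite('pics/s3.png',a)
E
```

```text
time_s: 4.42
position: [0.5356, 0.0574, 0.0421]
eef_rot: [-0.03, 1.0, -0.0, -0.001]
force: [-3.4, -3.2, 5.1]
grip_width: 0.064
finger_force: 3.2
time_s: 5.25
position: [0.5635, 0.059, 0.0422]
eef_rot: [-0.03, 1.0, -0.0, -0.001]
force: [-3.3, -2.8, 5.4]
grip_width: 0.0641
finger_force: 3.1
[0.56345881 0.05903023 0.04215751] [-3.27630035 -2.8032107   5.35967272] [-0.85896618  0.6873589  -0.14005981]
tcp nest -48.13656935839286 7.849627347100249
```

View pics/s3.png

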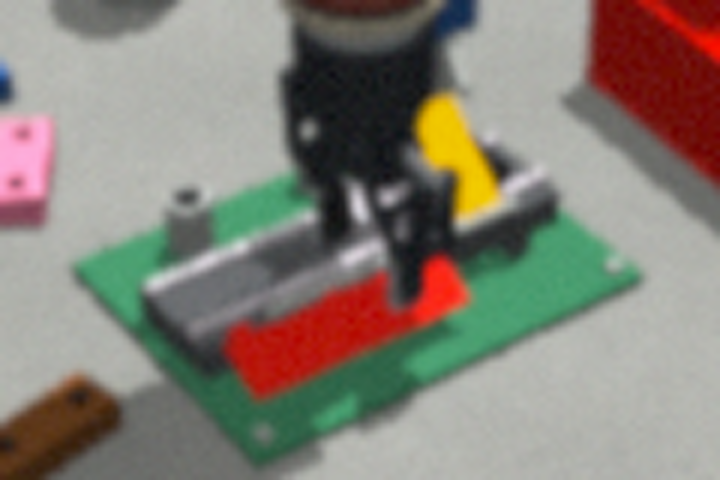

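The flap is still open, with the block entering beneath it and about 7 mm left to go. I advance slowly and watch the force.

```bash
python3 -m inch '0.001 0 0 0 0 0; 0.002 0.0001 0 0 0 0; 0.003 0.0002 0 0 0 0; 0.004 0.0002 0 0 0 0; 0.005 0.0003 0 0 0 0; 0.005 0.0003 0 0 0 0; 0.005 0.0003 0 0 0 0; 0.005 0.0003 0 0 0 0; 0.005 0.0003 0 0 0 0; 0.005 0.0003 0 0 0 0'
python3 -m inch '0.0005 0 0 0 0 0; 0.001 0 0 0 0 0; 0.0015 0.0001 0 0 0 0; 0.002 0.0001 0 0 0 0; 0.002 0.0001 0 0 0 0; 0.002 0.0001 0 0 0 0; 0.002 0.0001 0 0 0 0; 0.002 0.0001 0 0 0 0; 0.002 0.0001 0 0 0 0; 0.002 0.0001 0 0 0 0'
```

```text
time_s: 6.13
position: [0.568, 0.0593, 0.0421]
eef_rot: [-0.03, 1.0, -0.0, -0.001]
force: [-4.4, -3.3, 5.8]
grip_width: 0.064
finger_force: 3.3
time_s: 6.97
position: [0.57, 0.0594, 0.0421]
eef_rot: [-0.03, 1.0, -0.0, -0.002]
force: [-4.5, -2.8, 6.2]
grip_width: 0.0638
finger_force: 3.6
```

```bash
python3 -m inch '0.0005 0 0 0 0 0; 0.001 0 0 0 0 0; 0.0015 0.0001 0 0 0 0; 0.0015 0.0001 0 0 0 0; 0.0015 0.0001 0 0 0 0; 0.0015 0.0001 0 0 0 0; 0.0015 0.0001 0 0 0 0; 0.0015 0.0001 0 0 0 0; 0.0015 0.0001 0 0 0 0; 0.0015 0.0001 0 0 0 0'
python3 -m inch '0.0005 0 0 0 0 0; 0.001 0 0 0 0 0; 0.0015 0.0001 0 0 0 0; 0.0015 0.0001 0 0 0 0; 0.0015 0.0001 0 0 0 0; 0.0015 0.0001 0 0 0 0; 0.0015 0.0001 0 0 0 0; 0.0015 0.0001 0 0 0 0; 0.0015 0.0001 0 0 0 0; 0.0015 0.0001 0 0 0 0'
```

```text
time_s: 7.8
position: [0.5705, 0.0595, 0.0419]
eef_rot: [-0.03, 1.0, -0.0, -0.003]
force: [-7.8, -4.3, 9.9]
grip_width: 0.0641
finger_force: 5.3
time_s: 8.63
position: [0.5706, 0.0596, 0.0416]
eef_rot: [-0.03, 1.0, -0.0, -0.004]
force: [-14.7, -3.2, 12.7]
grip_width: 0.0643
finger_force: 8.6
```

The tool stopped at nest x ≈ -41 with the push force rising to 15 N, so the block is home. I back off with the pedal still held, then check.

```bash
python3 -m inch '-0.001 -0.0001 0 0 0 0; -0.002 -0.0001 0 0 0 0; -0.003 -0.0002 0 0 0 0; -0.005 -0.0003 0 0 0 0; -0.007 -0.0004 0 0 0 0; -0.009 -0.0005 0 0 0 0; -0.011 -0.0007 0 0 0 0; -0.012 -0.0007 0 0 0 0; -0.012 -0.0007 0 0 0 0; -0.012 -0.0007 0 0 0 0'
python3 - <<'E'
from h import *
o=ctrl.get_obs();C=vision.calibration('wrist');p=np.load('nest.npy')
im=vision.read_camera('wrist')[:,:,::-1];cv2.imwrite('pics/w4.png',im)
print(o['position'],proj(n2w(p,[[-30,28,52],[-30,62,52]]),C,wristT(o)))
E
```

```text
time_s: 9.47
position: [0.564, 0.0595, 0.0436]
eef_rot: [-0.03, 1.0, -0.0, 0.002]
force: [3.9, -2.8, 5.8]
grip_width: 0.064
finger_force: 3.2
[0.5640213  0.05952917 0.04358032] [[369.17862694 316.61340257]
 [449.20262434 315.52999245]]
```

View pics/w4.png

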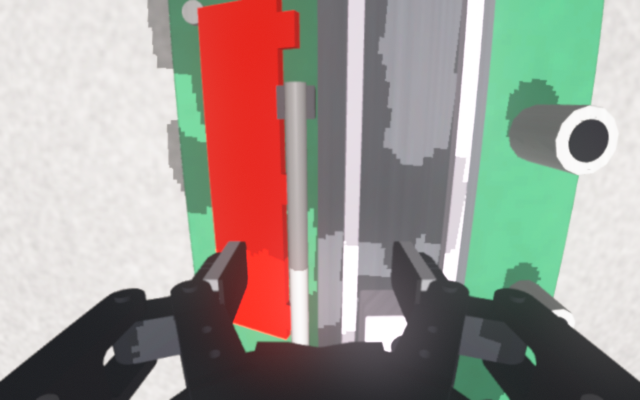

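The block's trailing top edge shows at row ≈316, exactly where home predicts (316.6). I lift to release the pedal.

```bash
python3 -m inch '0 0 0.003 0 0 0; 0 0 0.006 0 0 0; 0 0 0.009 0 0 0; 0 0 0.012 0 0 0; 0 0 0.015 0 0 0; 0 0 0.018 0 0 0; 0 0 0.025 0 0 0; 0 0 0.04 0 0 0; 0 0 0.06 0 0 0; 0 0 0.08 0 0 0'
python3 -m inch '-0.01 0 0.03 0 0 0; -0.03 0 0.06 0 0 0; -0.05 0 0.09 0 0 0; -0.07 0 0.1 0 0 0; -0.09 0 0.1 0 0 0; -0.09 0.03 0.1 0 0 0; -0.09 0.06 0.1 0 0 0; -0.09 0.09 0.1 0 0 0; -0.09 0.12 0.1 0 0 0; -0.09 0.13 0.1 0 0 0'
python3 - <<'E'
from h import *
a=vision.read_camera('top')[135:230,240:325,::-1];b=vision.read_camera('side')[150:230,250:370,::-1]
a=cv2.resize(a,(358,400),interpolation=cv2.INTER_CUBIC);b=cv2.resize(b,(440,400),interpolation=cv2.INTER_CUBIC)
cv2.imwrite('pics/end.png',np.hstack([a,b]))
C=vision.calibration('top');p=np.load('nest.npy')
print((proj(n2w(p,[[-30,28,52],[-30,62,52]]),C,C['world_from_camera'])-[240,135])*4.21)
E
```

```text
time_s: 10.35
position: [0.5618, 0.0597, 0.1235]
eef_rot: [-0.03, 1.0, -0.0, -0.001]
force: [0.3, -0.4, -0.5]
grip_width: 0.0642
finger_force: 0.0
time_s: 11.18
position: [0.4712, 0.1944, 0.223]
eef_rot: [-0.033, 0.999, 0.001, -0.0]
force: [-1.2, 0.4, -0.8]
grip_width: 0.0642
finger_force: 0.0
[[188.54693303 203.66874542]
 [139.24814591 207.02378562]]
```

View pics/end.png

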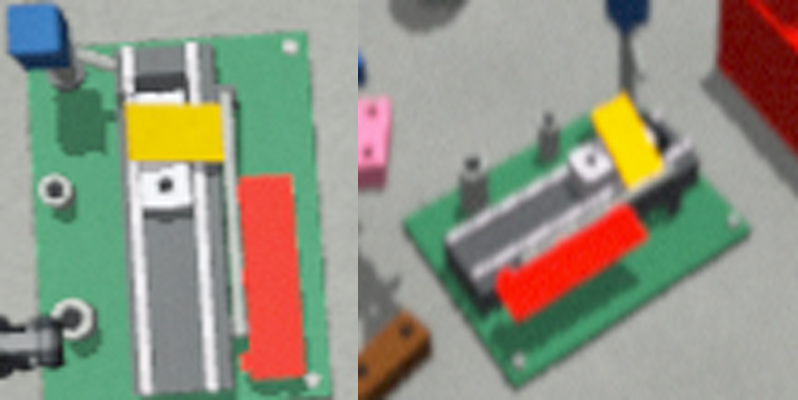

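The final picture shows the flap resting on the block and the block against the black stop, with its trailing edge at row ≈206 as predicted. Both sockets are in place and the arm is clear.

```bash
python3 -c "
from plant import ctrl
print(ctrl.sign_off())"
```

```text
the job is handed in; nothing more can be done
None
```

The job is handed in: I held the flap open with the pedal, pushed the aluminium block home against the end stop, then released the pedal so the flap closed onto the block, and ended with the arm clear at about 11 s.

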